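Seat the disc cutter and draw its punch

TASK

Slide the aluminium disc cutter, both punches down in it, into the corner of the stop plate until it sits square against both steel rails. Then draw the long plain punch (not the one with the flat head) straight up until its foot is clear of the cutter's slot but still inside the guide hole, never right out, and finish holding it there in the gripper, ready for metal to be slid in. The cutter stays flat against both rails, the headed punch stays down, and the other things on the bench stay where they are.

Things in the scene. Friction and masses are not known exactly. Their poses are not given: they have to be found in the camera images.
- stop_plate: Fixed dark wooden board, 240 (x) x 230 (y) x 8 mm, flat on the bench, with two steel rails in an L, 14 mm thick, tops 28 mm above the bench. Origin: centre of its underside; z up, x away from the robot (turned up to 20 degrees), y left. Far rail: inner face at x = +95 mm (y -76 to +60). Left rail: inner face at y = +60 mm (x -85 to +95).
- corner (a point): The inner corner where the two rails meet, on the board's top: x = +95, y = +60, z = +8 mm from the board's origin, same axes. With the cutter seated against both rails, its origin is 51 mm back in x and 32 mm back in y from this corner (at x = +44, y = +28 of the board).
- cutter: Loose aluminium block 102 (x) x 64 (y) x 46 mm high, 0.7 to 1.05 kg with both punches, standing on the board 30 to 65 mm short of both rails, turned up to 14 degrees. Origin: centre of its underside; z up, x along its length. Two upright 19 mm bores at x = -22 and +22 mm, closed 6 mm above the underside. Sliding it takes about 2 to 8 N.
- slot (a point): Centre of the cutter's slot, 19 mm above its underside. The cutter is die plate from 0 to 16 mm height, open slot from 16 to 22 mm (seen from the long sides), guide plate from 22 to 46 mm (its top). The bores pass through guide and slot, 10 mm into the die plate.
- long_punch: The punch to raise: loose plain steel rod, 18 mm diameter, 76 mm long, 0.14 kg, no head, upright in either bore. Origin: centre of its foot; z up. At the start its foot is 6 mm above the cutter's underside and 36 mm stand above the cutter's top. The foot clears the slot after 16 mm of lift and leaves the guide hole after 40 mm. It drops back if released.
- headed_punch: The other punch: steel, 18 mm diameter, 62 mm long, with a flat head 26 mm across and 8 mm thick at its top, in the other bore, 44 mm from the long punch; 22 mm of it stand above the cutter. Origin: centre of its foot, 6 mm above the cutter's underside; z up.
- ring_blank: small brass ring blank, 25 mm across, 6 mm high, lying flat on the stop plate, outside the left rail; origin at the centre of its underside
- strip: flat copper strip 130 x 24 x 4 mm lying on the bench just to the right (-y side) of the stop plate; origin at the centre of its underside, x along it
- ring_tray: open red tray 100 x 75 x 40 mm on the bench, to the left; origin under its centre
- file_pot: clay pot, 84 mm across, with files standing in it, 210 mm high in all, on the bench to the right; origin under its centre
- hammer: hammer, 240 mm long, lying on the bench to the right, its head away from the robot; origin near its middle, x along its handle
- bench_block: plain steel bench block 60 x 60 x 22 mm, on the bench to the left; origin under its centre
- flux_jar: amber jar with black cap, 52 mm across, 75 mm high, at the back right of the bench; origin under its centre

How it is judged:
On the way, in this order (a step that is already met when the one before it is completed fails the run):
1. the cutter sits square against both rails, both punches still down (x of cutter in the frame of stop_plate above 0.041 m and y of cutter in the frame of stop_plate above 0.025 m and z of cutter in the frame of stop_plate below 0.0105 m and angle between the x axis of cutter and the x axis of stop_plate, either way round below 0.03 rad and z of each of long_punch, headed_punch in the frame of cutter below 0.01 m), for 0.2 s.
2. the long punch's foot is raised clear of the slot (z of long_punch in the frame of cutter above 0.0215 m), for 0.2 s.
At the end, for the whole second after the job is handed in: Cutter flat, within 3 mm of both rails and 0.03 rad of square; headed punch down (4 mm); long punch held still in the fingers, upright in its bore (0.1 rad), its foot 21.5 to 44.5 mm above the cutter's underside (above the slot, still in the guide) (x of cutter in the frame of stop_plate above 0.041 m and y of cutter in the frame of stop_plate above 0.025 m and z of cutter in the frame of stop_plate below 0.0105 m and angle between the x axis of cutter and the x axis of stop_plate, either way round below 0.03 rad and z of headed_punch in the frame of cutter below 0.01 m and z of long_punch in the frame of cutter between 0.0215 and 0.0445 m and horizontal distance between long_punch and cutter below 0.026 m and angle between the z axis of long_punch and the z axis of cutter, either way round below 0.1 rad and contact force between the fingers and long_punch above 2 N and linear speed of long_punch below 0.01 m/s and contact force between long_punch and headed_punch below 0.1 N); the arm keeps its last pose, push and grip.
It fails at once if the long punch is pulled right out of the cutter (z of long_punch in the frame of cutter above 0.046 m).
It fails at once if the cutter is lifted off the board or tipped (z of cutter in the frame of stop_plate above 0.02 m or angle between cutter's own z axis and vertical above 0.17 rad).
It fails at once if another thing on the bench is moved by more than 30 mm (distance of any of ring_blank, strip, ring_tray, file_pot, hammer, bench_block, flux_jar from where it was at the start of the episode above 0.03 m).
It also fails if it takes over 64 s, if anything falls off the work surface, if the arm or the gripper's body presses on something with over 40 N, if the wrist force passes 120 N, or if a joint passes its speed limit or range.

ROBOT

A 6-joint arm with a two-finger parallel gripper is mounted at the origin on the work surface. World frame = base frame: x ahead of the robot, y to its left, z up, the work surface at z = 0. Lengths are in m, angles in rad, forces in N, time in s.
With the tool pointing down it reaches from about 0.375 to 0.975 m from the base axis. Payload 3.8 kg.
Tool frame: the origin (TCP) lies at the very end of the fingers, on their centre line; the grasp point (between the pads) lies 19 mm behind it (bot.pinch_z is the distance from the TCP to the grasp point, in m); x points along the fingers, y is the direction in which the jaws open and shut, and the axes are right-handed (so a half turn about x gives the same grasp; the last joint's range is limited). The gripper opens to 85 mm and grips with 20 to 120 N. Pads are 22 mm wide; open, the fingers measure 114 mm over their backs; the gripper's body (76 mm by 85 mm) begins 54 mm behind the grasp point. The pads swing forward as they close: fully open they stand 13 mm farther back than shut.
Start: joints at [-1.199, 0.264, 1.604, -0, 1.274, -0.037], TCP at [0.268, -0.619, 0.231] pointing down, gripper open.
Joint ranges: [-2.63, 2.63], [-0.94, 2.18], [0.31, 2.57], [-1.31, 4.45], [0, 2.66], [-2.55, 2.55]. Speed limits (rad/s): [2.57, 2.57, 3.14, 3.14, 3.14, 3.14].

INTERFACE

Orientations are given as a rotation vector (axis times angle).
In Python, from workcell import monitor, imaging, finish_job, bot gives the robot as it stands.
- The arm moves only by the tool jog_arm, never from a script. Its argument "rows" is a list of rows, each a list of 7 numbers: the shift along the tool's x, y, z in m, then the turn, a rotation vector about the tool's x, y, z in rad, then the opening in per cent of the stroke, from 0 (shut) to 100 (fully open). A call has 1 to 20 rows; each row is the pose to reach, as a shift and turn from the pose measured when the call began, along the tool's axes at that moment; what a row does not reach only later rows make up. A row lasts 1/10 s, in which the tool goes at most 50 mm and 8.59 degrees, less where a joint would pass 70% of its speed; a pose out of reach is approached as far as the arm can. A call with a gripper value outside its range is refused whole. The fingers move at their own pace and stop on an object; "force" is the grip in N (left out, the last holds). Time passes only in rows, so rows that repeat a pose let the fingers close. It gives the time, the measured TCP pose, the force and the opening at its end, in the units of the state.
- monitor.read_state(): the state, without advancing time (a new reading comes with each control period).
- imaging.read_camera(name): name is "scene" or "top"; returns the picture (420x560x3 uint8, blue, green, red); there is no depth.
- imaging.camera_params(name): a dict with "fx", "fy", "cx", "cy" (pixels), "T" (4x4, takes a point from camera to world coordinates). Camera axes: x right, y down, z forward; pixel columns grow to the right and rows downward; lengths in m; the calibration is good to about 2 mm. A picture is of the moment at which its call begins. camera_params takes no time and is no camera call.
- finish_job(): hands the job in, once; it reports no verdict.
The state is a dict: "time": time; "q": joint angles; "joint_vel": joint speeds; "joint_torque": joint torques, N m; "tool_pos": TCP position; "tcp_rot": TCP orientation; "wrist_force": force on the tool from outside, world axes, zero at the start; "torque": the same for the moment, N m; "width": opening from 0.0 (shut) to 1.0 (fully open).
Only numpy, scipy, OpenCV 4.12 (cv2) and the standard library are available. Lean on these libraries where they do the work, as an engineer would, in place of code of your own. Each camera call takes 0.05 s, during which the arm holds its last target. There are 200 camera calls.

## Working session

There is one attempt and no reset: what is moved stays moved. The work goes in short steps, Python scripts to look and compute and a tool call to move; the robot and the scene stay as the last step left them, time stands still between calls to the robot, and variables do not carry over. Pictures are saved under pics/ and viewed, about 8 in all and at most 12, crops included, and the job is handed in when it is done.

Besides the shell and the picture viewer there is one more tool, called after "Request:" in YAML: its name, and indented under it one key for each argument. jog_arm: Moves the arm, as the interface text tells. Its arguments: {"type":"object","properties":{"rows":{"type":"array","items":{"type":"array","items":{"type":"number"}}},"force":{"type":"number"}},"required":["rows"]}

```bash
mkdir -p pics; cat > h.py <<'E'
import numpy as np, cv2
from scipy.spatial.transform import Rotation as R
from workcell import monitor, imaging, finish_job, bot
def snap(cam,name,crop=None,s=1):
    im=imaging.read_camera(cam)
    cv2.imwrite(f'pics/{name}_full.png',im)
    if crop: x0,y0,x1,y1=crop; im=im[y0:y1,x0:x1]
    if s!=1: im=cv2.resize(im,None,fx=s,fy=s,interpolation=cv2.INTER_CUBIC)
    cv2.imwrite(f'pics/{name}.png',im)
def px(cam,u,v,z):
    p=imaging.camera_params(cam);T=np.array(p['T'])
    d=T[:3,:3]@np.array([(u-p['cx'])/p['fx'],(v-p['cy'])/p['fy'],1]);o=T[:3,3]
    return o+d*(z-o[2])/d[2]
def proj(cam,P):
    p=imaging.camera_params(cam);T=np.array(p['T'])
    c=T[:3,:3].T@(np.array(P)-T[:3,3])
    return np.array([p['cx']+p['fx']*c[0]/c[2],p['cy']+p['fy']*c[1]/c[2]])
E
python3 - <<'E'
from h import *
snap('scene','s1');snap('top','t1')
for c in('scene','top'):print(c,{k:np.round(v,3).tolist() for k,v in imaging.camera_params(c).items()})
s=monitor.read_state();print(s)
E
```

```text
scene {'fx': 393.714, 'fy': 393.714, 'cx': 279.576, 'cy': 211.059, 'T': [[-0.198, 0.72, -0.665, 1.174], [0.98, 0.14, -0.14, 0.089], [-0.008, -0.68, -0.733, 0.748], [0.0, 0.0, 0.0, 1.0]]}
top {'fx': 381.153, 'fy': 381.153, 'cx': 283.296, 'cy': 211.272, 'T': [[-0.025, -0.986, 0.165, 0.411], [-1.0, 0.028, 0.015, -0.032], [-0.019, -0.165, -0.986, 0.919], [0.0, 0.0, 0.0, 1.0]]}
{'time': 0.1, 'q': array([-1.19888229e+00,  2.64705113e-01,  1.60525801e+00, -1.21240815e-05,
        1.27370816e+00, -3.68997870e-02]), 'joint_vel': array([-0.00048339, -0.00163408, -0.00084546, -0.00186055, -0.00092448,
        0.00095988]), 'joint_torque': array([ 1.39583885e-04, -5.16706431e+01, -3.68590128e+01, -8.68367948e-06,
        6.26335881e-03, -7.33371166e-06]), 'tool_pos': array([ 0.26807678, -0.6187501 ,  0.23005702]), 'tcp_rot': array([ 1.99686086,  0.41612122, -1.99759104]), 'wrist_force': array([-0.06881521,  0.24168356,  0.37278721]), 'torque': array([0.03456729, 0.02197988, 0.01151092]), 'width': 0.9975631713171152}
```

View pics/t1.png

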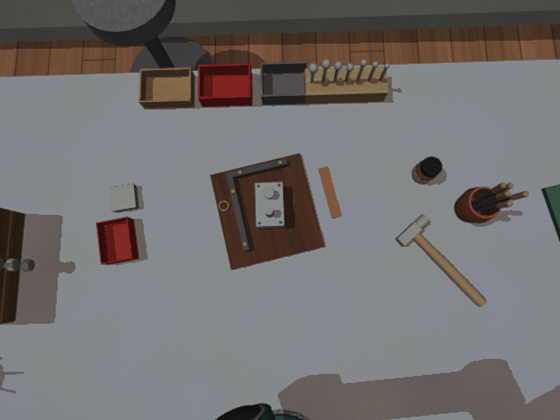

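View pics/s1.png

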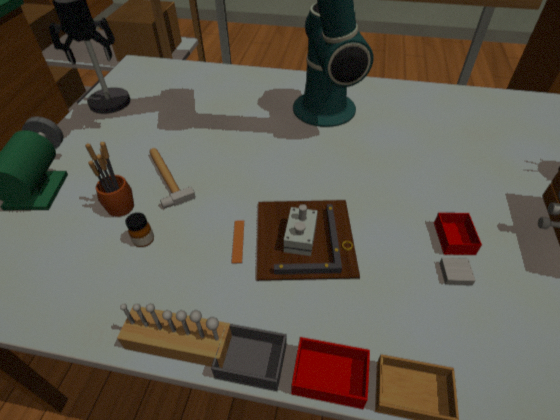

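Top view: board about (211-323, 155-268), with the cutter at about (270,205). The far end of the cutter seems to hold the headed punch and the near end the long one. I'll enlarge both views.

```bash
python3 - <<'E'
from h import *
t=cv2.imread('pics/t1_full.png')[148:273,205:330];s=cv2.imread('pics/s1_full.png')[190:290,245:365]
a=cv2.resize(t,None,fx=4.8,fy=4.8,interpolation=cv2.INTER_CUBIC)
cv2.imwrite('pics/c1.png',np.clip(a*1.5,0,255).astype('uint8'))
a=cv2.resize(s,None,fx=6,fy=6,interpolation=cv2.INTER_CUBIC)
cv2.imwrite('pics/c2.png',np.clip(a*1.2,0,255).astype('uint8'))
E
```

```text
(no output)
```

View pics/c1.png

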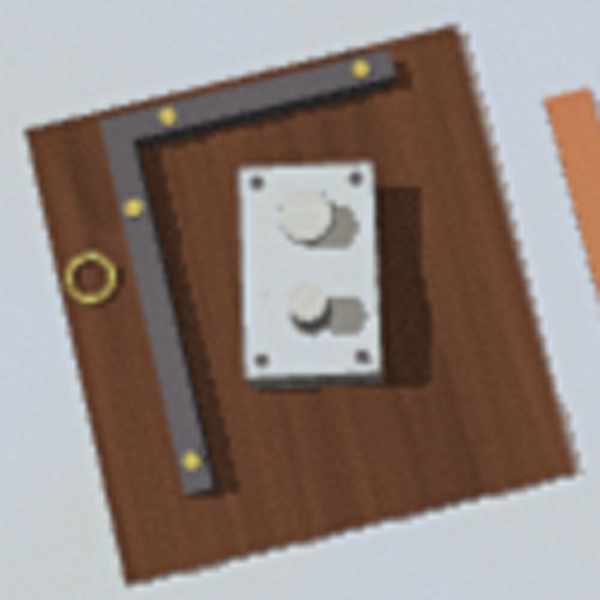

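View pics/c2.png

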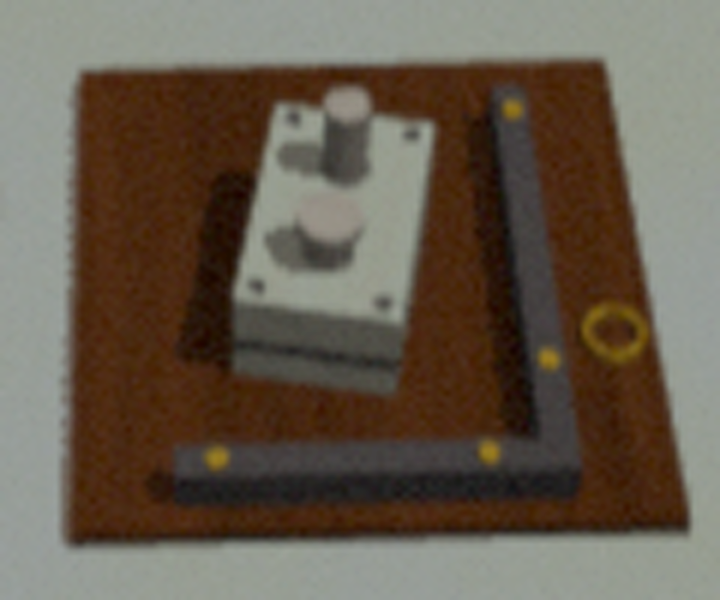

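Both crops agree: the long punch is at the near end and the headed one at the far end. Now the poses.

```bash
python3 - <<'E'
from h import *
A=lambda L:[(205+(u+.5)/4.8-.5,148+(v+.5)/4.8-.5) for u,v in L]
B=lambda L:[(245+(u+.5)/6-.5,190+(v+.5)/6-.5) for u,v in L]
# corner order: far-left, far-right, near-right, near-left
def fit(P,lx,ly):
    M=np.array([[lx,ly],[lx,-ly],[-lx,-ly],[-lx,ly]])/2
    c=P.mean(0);q=P-c
    a=np.arctan2((M[:,0]*q[:,1]-M[:,1]*q[:,0]).sum(),(M*q).sum())
    r=q-M@np.array([[np.cos(a),np.sin(a)],[-np.sin(a),np.cos(a)]])
    return c,a,np.abs(r).max()
for cam,bd,ct,lp,hp in(('top',A([(26,130),(457,25),(577,472),(128,583)]),A([(238,170),(373,163),(382,372),(246,378)]),A([(312,299)]),A([(305,216)])),
  ('scene',B([(690,527),(68,543),(80,72),(605,62)]),B([(405,325),(232,300),(275,102),(435,122)]),B([(347,104)]),B([(330,218)]))):
    g=lambda L,z:np.array([px(cam,u,v,z)[:2] for u,v in L])
    b=fit(g(bd,.008),.24,.23);c=fit(g(ct,.054),.102,.064)
    print(cam,'board',b,'cutter',c)
    ab=b[1];X=np.array([np.cos(ab),np.sin(ab)]);Y=np.array([-X[1],X[0]])
    d=c[0]-b[0];print(' cutter in board',d@X,d@Y,np.degrees(c[1]-ab),'seat world',b[0]+.044*X+.028*Y)
    print(' long',g(lp,.09),'head',g(hp,.076))
E
python3 -c "
from workcell import bot;print([a for a in dir(bot) if a[0]!='_'])"
```

```text
top board (array([0.5693548 , 0.02293601]), np.float64(0.2185090570648612), np.float64(0.0014817876241547123)) cutter (array([0.57478319, 0.01352887]), np.float64(0.021029285283191368), np.float64(0.0008729053160070471))
 cutter in board 0.0032600868041972385 -0.010360190471521162 -11.314757462296372 seat world [0.60623887 0.05980829]
 long [[0.55425882 0.01082682]] head [[0.59645554 0.01409775]]
scene board (array([0.57303568, 0.02273647]), np.float64(0.21935342601381824), np.float64(0.001002818162936625)) cutter (array([0.57625099, 0.01264563]), np.float64(0.02349718496489254), np.float64(0.0015182269461080922))
 cutter in board 0.0009425056557112214 -0.01054869647341173 -11.22173600340035 seat world [0.60988861 0.05963988]
 long [[0.55427183 0.01174553]] head [[0.60039712 0.0132375 ]]
['MotionError', 'pinch_z']
```

```bash
cat >> h.py <<'E'
def plan(*targets):
    """targets: (x,y,z,yaw) with tool x down and jaw axis at +-(yaw+90deg)"""
    s=monitor.read_state();R0=R.from_rotvec(s['tcp_rot']);p0=s['tool_pos']
    print('t',round(s['time'],2),'tcp',np.round(p0,4),'F',np.round(s['wrist_force'],1),'w',round(s['width'],3),'q6',round(s['q'][5],2),'jaw',np.round(R0.apply([0,1,0]),3))
    for x,y,z,a in targets:
        best=None
        for sg in(1,-1):
            X=np.array([0,0,-1.]);Y=sg*np.array([-np.sin(a),np.cos(a),0])
            Rt=R.from_matrix(np.column_stack([X,Y,np.cross(X,Y)]));r=(R0.inv()*Rt).as_rotvec()
            print(' row',np.round(R0.inv().apply(np.array([x,y,z])-p0),4).tolist(),np.round(r,4).tolist())
E
python3 - <<'E'
from h import *
plan((.5755,.013,.15,.022),(.5755,.013,.026,.022))
print(px('top',480,205,.1))
E
```

```text
t 0.1 tcp [ 0.2681 -0.6188  0.2301] F [-0.1  0.2  0.4] w 0.998 q6 -0.04 jaw [ 0.398 -0.918 -0.002]
 row [0.081, -0.4573, -0.5332] [-2.7548, -0.0029, 0.0005]
 row [0.081, -0.4573, -0.5332] [0.3868, 0.0003, 0.0021]
 row [0.205, -0.4571, -0.5332] [-2.7548, -0.0029, 0.0005]
 row [0.205, -0.4571, -0.5332] [0.3868, 0.0003, 0.0021]
[ 0.5504377  -0.44511646  0.1       ]
```

Request:
jog_arm:
  rows:
    - [-0.03, -0.1, -0.12, 0.1, 0, 0, 100]
    - [0.0, -0.457, -0.533, 0.387, 0, 0.002, 100]
    - [0.0, -0.457, -0.533, 0.387, 0, 0.002, 100]
    - [0.0, -0.457, -0.533, 0.387, 0, 0.002, 100]
    - [0.0, -0.457, -0.533, 0.387, 0, 0.002, 100]
    - [0.0, -0.457, -0.533, 0.387, 0, 0.002, 100]
    - [0.0, -0.457, -0.533, 0.387, 0, 0.002, 100]
    - [0.0, -0.457, -0.533, 0.387, 0, 0.002, 100]
    - [0.0, -0.457, -0.533, 0.387, 0, 0.002, 100]
    - [0.0, -0.457, -0.533, 0.387, 0, 0.002, 100]
    - [0.0, -0.457, -0.533, 0.387, 0, 0.002, 100]
    - [0.0, -0.457, -0.533, 0.387, 0, 0.002, 100]
    - [0.0, -0.457, -0.533, 0.387, 0, 0.002, 100]
    - [0.0, -0.457, -0.533, 0.387, 0, 0.002, 100]
    - [0.0, -0.457, -0.533, 0.387, 0, 0.002, 100]
    - [0.0, -0.457, -0.533, 0.387, 0, 0.002, 100]
    - [0.081, -0.457, -0.533, 0.387, 0, 0.002, 100]
    - [0.081, -0.457, -0.533, 0.387, 0, 0.002, 100]
    - [0.081, -0.457, -0.533, 0.387, 0, 0.002, 100]

```text
time: 2.0
tool_pos: [0.5701, 0.0111, 0.1443]
tcp_rot: [2.198, 0.022, -2.224]
wrist_force: [-1.4, -0.0, -0.6]
width: 0.997
```

```bash
python3 - <<'E'
from h import *
plan((.5755,.013,.06,.022),(.5755,.013,.026,.022))
snap('scene','s2',(225,150,385,290),5)
E
```

```text
t 2.0 tcp [0.5701 0.0111 0.1443] F [-1.4 -0.  -0.6] w 0.997 q6 1.53 jaw [ 0.02 -1.    0.  ]
 row [0.0842, -0.0018, -0.0064] [3.1396, -0.0001, -0.0187]
 row [0.0842, -0.0018, -0.0064] [-0.002, 0.0119, -0.0]
 row [0.1182, -0.0018, -0.0068] [3.1396, -0.0001, -0.0187]
 row [0.1182, -0.0018, -0.0068] [-0.002, 0.0119, -0.0]
```

View pics/s2.png

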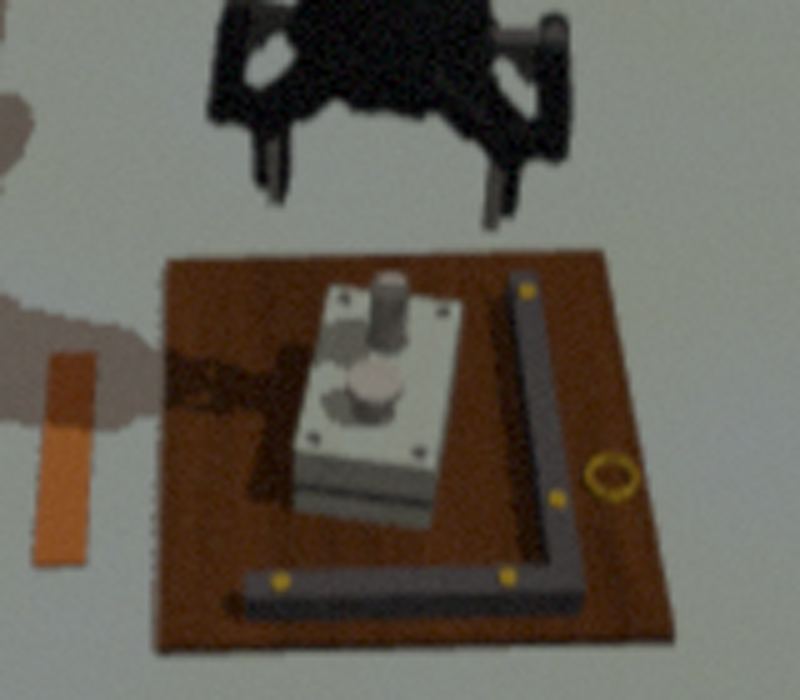

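Request:
jog_arm:
  rows:
    - [0.04, -0.002, -0.006, 0, 0.012, 0, 100]
    - [0.08, -0.002, -0.006, 0, 0.012, 0, 100]
    - [0.1, -0.002, -0.006, 0, 0.012, 0, 100]
    - [0.118, -0.002, -0.007, 0, 0.012, 0, 100]
    - [0.118, -0.002, -0.007, 0, 0.012, 0, 100]
    - [0.118, -0.002, -0.007, 0, 0.012, 0, 100]
    - [0.118, -0.002, -0.007, 0, 0.012, 0, 60]
    - [0.118, -0.002, -0.007, 0, 0.012, 0, 60]
    - [0.118, -0.002, -0.007, 0, 0.012, 0, 60]
    - [0.118, -0.002, -0.007, 0, 0.012, 0, 60]
    - [0.118, -0.002, -0.007, 0, 0.012, 0, 60]
    - [0.118, -0.002, -0.007, 0, 0.012, 0, 60]
  force: 30

```text
time: 3.25
tool_pos: [0.5805, 0.0131, 0.0318]
tcp_rot: [2.221, 0.022, -2.201]
wrist_force: [-0.5, -0.5, 7.1]
width: 0.743
```

```bash
python3 - <<'E'
from h import *
plan((.5755,.013,.026,.022),(.5900,.028,.026,.219),(.604,.056,.026,.219),(.608,.060,.026,.219))
snap('scene','s3',(225,150,385,290),5)
E
```

```text
t 3.25 tcp [0.5805 0.0131 0.0318] F [-0.5 -0.5  7.1] w 0.743 q6 1.53 jaw [ 0.02 -1.    0.  ]
 row [0.0058, 0.0, 0.005] [3.1394, -0.0006, 0.014]
 row [0.0058, 0.0, 0.005] [-0.0022, -0.0089, -0.0004]
 row [0.0059, -0.0147, -0.0098] [2.9424, -0.0019, 0.013]
 row [0.0059, -0.0147, -0.0098] [-0.1992, -0.0088, -0.0013]
 row [0.006, -0.0424, -0.0243] [2.9424, -0.0019, 0.013]
 row [0.006, -0.0424, -0.0243] [-0.1992, -0.0088, -0.0013]
 row [0.0061, -0.0463, -0.0284] [2.9424, -0.0019, 0.013]
 row [0.0061, -0.0463, -0.0284] [-0.1992, -0.0088, -0.0013]
```

View pics/s3.png

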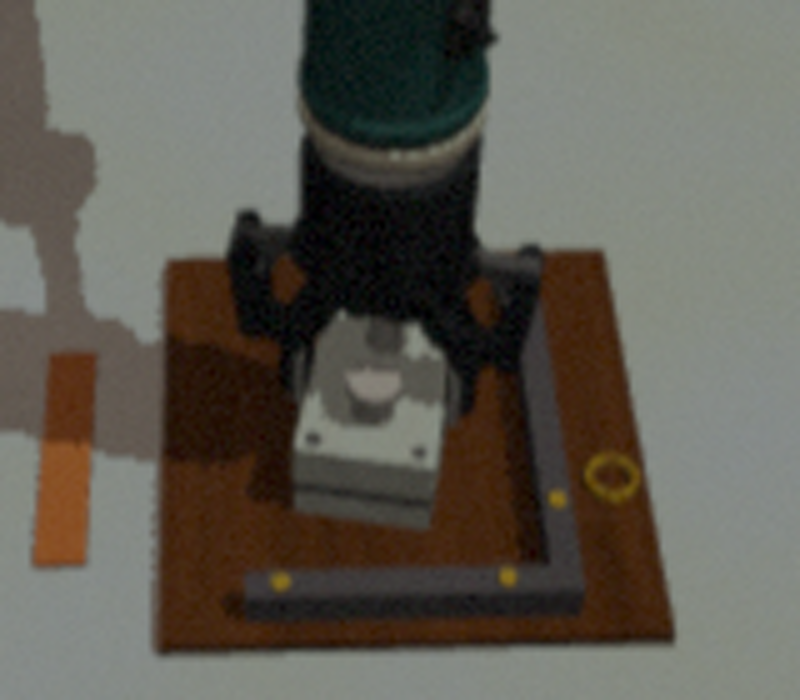

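Opening 0.743 (63 mm) matches the 64 mm block, so it's held. Slide most of the way while turning it square.

Request:
jog_arm:
  rows:
    - [0, -0.004, -0.003, -0.03, 0, 0, 60]
    - [0, -0.01, -0.007, -0.06, 0, 0, 60]
    - [0, -0.016, -0.012, -0.1, 0, 0, 60]
    - [0, -0.022, -0.016, -0.13, 0, 0, 60]
    - [0, -0.028, -0.02, -0.16, 0, 0, 60]
    - [0, -0.034, -0.024, -0.19, 0, 0, 60]
    - [0, -0.0375, -0.0275, -0.199, 0, 0, 60]
    - [0, -0.0375, -0.0275, -0.199, 0, 0, 60]
    - [0, -0.0375, -0.0275, -0.199, 0, 0, 60]
    - [0, -0.0375, -0.0275, -0.199, 0, 0, 60]

```text
time: 4.3
tool_pos: [0.6075, 0.0519, 0.0319]
tcp_rot: [2.116, 0.231, -2.096]
wrist_force: [0.9, 1.9, -3.7]
width: 0.741
```

```bash
python3 - <<'E'
from h import *
plan((.613,.0608,.0318,.219))
snap('scene','s4',(225,150,385,290),5)
E
```

```text
t 4.3 tcp [0.6075 0.0519 0.0319] F [ 0.9  1.9 -3.7] w 0.741 q6 1.4 jaw [ 0.217 -0.976  0.001]
 row [0.0002, -0.0075, -0.0073] [3.1408, -0.002, 0.0153]
 row [0.0002, -0.0075, -0.0073] [-0.0007, -0.0097, -0.0013]
```

View pics/s4.png

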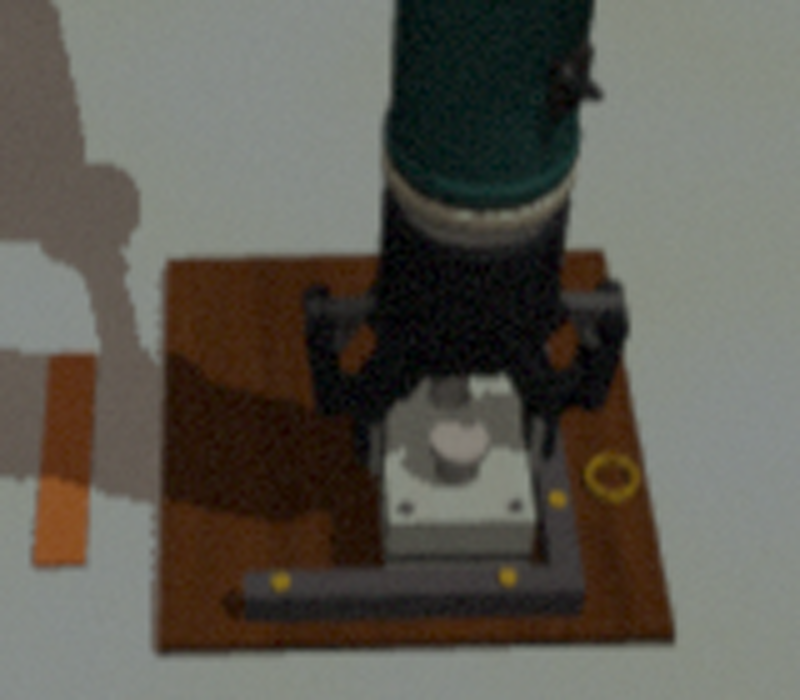

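Square and about 8 mm short of each rail. Push on gently.

Request:
jog_arm:
  rows:
    - [0, -0.002, -0.002, 0, 0, 0, 60]
    - [0, -0.004, -0.004, 0, 0, 0, 60]
    - [0, -0.006, -0.006, 0, 0, 0, 60]
    - [0, -0.0075, -0.0075, 0, 0, 0, 60]
    - [0, -0.009, -0.009, 0, 0, 0, 60]
    - [0, -0.009, -0.009, 0, 0, 0, 60]
    - [0, -0.009, -0.009, 0, 0, 0, 60]

```text
time: 5.05
tool_pos: [0.6116, 0.0596, 0.032]
tcp_rot: [2.107, 0.227, -2.101]
wrist_force: [-9.5, -11.2, 6.4]
width: 0.739
```

Both rails push back (about 12 N and 9 N). Press a little more and check.

Request:
jog_arm:
  rows:
    - [0, -0.003, -0.003, 0, 0, 0, 60]
    - [0, -0.005, -0.005, 0, 0, 0, 60]
    - [0, -0.005, -0.005, 0, 0, 0, 60]
    - [0, -0.005, -0.005, 0, 0, 0, 60]

```text
time: 5.45
tool_pos: [0.6114, 0.0613, 0.032]
tcp_rot: [2.094, 0.222, -2.108]
wrist_force: [-13.0, -16.0, 10.6]
width: 0.738
```

```bash
python3 - <<'E'
from h import *
plan((.613,.0608,.0318,.219))
snap('scene','s5',(295,215,355,275),10)
E
```

```text
t 5.45 tcp [0.6114 0.0613 0.032 ] F [-13.  -16.   10.6] w 0.738 q6 1.42 jaw [ 0.219 -0.976  0.009]
 row [0.0002, 0.0008, -0.0015] [-3.1401, 0.0139, 0.0118]
 row [0.0002, 0.0008, -0.0015] [0.0014, 0.0075, -0.0089]
```

View pics/s5.png

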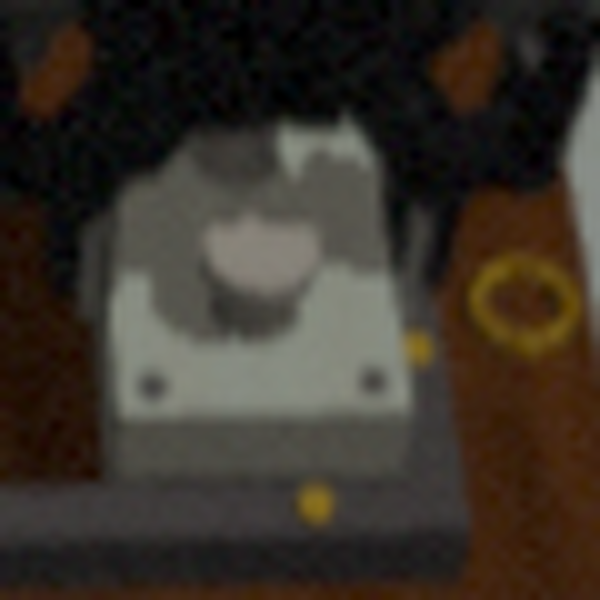

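The cutter is against both rails in the picture (its front edge meets the far rail near row 485, and its right side meets the left rail near column 410). Release and go up.

Request:
jog_arm:
  rows:
    - [0, 0, 0, 0, 0, 0, 80]
    - [0, 0, 0, 0, 0, 0, 100]
    - [0, 0, 0, 0, 0, 0, 100]
    - [0, 0, 0, 0, 0, 0, 100]
    - [0, 0, 0, 0, 0, 0, 100]
    - [-0.03, 0, 0, 0, 0, 0, 100]
    - [-0.07, 0, 0, 0, 0, 0, 100]
    - [-0.12, 0, 0, 0, 0, 0, 100]
    - [-0.17, 0, 0.05, 0, 0, 0, 100]
    - [-0.2, 0, 0.1, 0, 0, 0, 100]
    - [-0.2, 0, 0.15, 0, 0, 0, 100]
    - [-0.2, 0, 0.15, 0, 0, 0, 100]
    - [-0.2, 0, 0.15, 0, 0, 0, 100]

```text
time: 6.8
tool_pos: [0.4642, 0.0304, 0.2345]
tcp_rot: [2.096, 0.222, -2.105]
wrist_force: [-0.0, -0.3, -0.2]
width: 1.0
```

```bash
python3 - <<'E'
from h import *
plan((.5857,.0556,.11,.219))
snap('scene','s6');snap('top','t6')
t=cv2.imread('pics/t6_full.png')[153:253,205:305];s=cv2.imread('pics/s6_full.png')[195:285,275:365]
a=np.hstack([cv2.resize(t,(400,400),interpolation=cv2.INTER_CUBIC),cv2.resize(s,(400,400),interpolation=cv2.INTER_CUBIC)])
cv2.imwrite('pics/c6.png',np.clip(a*1.4,0,255).astype('uint8'))
E
```

```text
t 6.8 tcp [0.4642 0.0304 0.2345] F [-0.  -0.3 -0.2] w 1.0 q6 1.37 jaw [ 0.218 -0.976  0.009]
 row [0.1239, 0.0008, -0.1248] [-3.1403, 0.0146, 0.0084]
 row [0.1239, 0.0008, -0.1248] [0.0013, 0.0053, -0.0093]
```

View pics/c6.png

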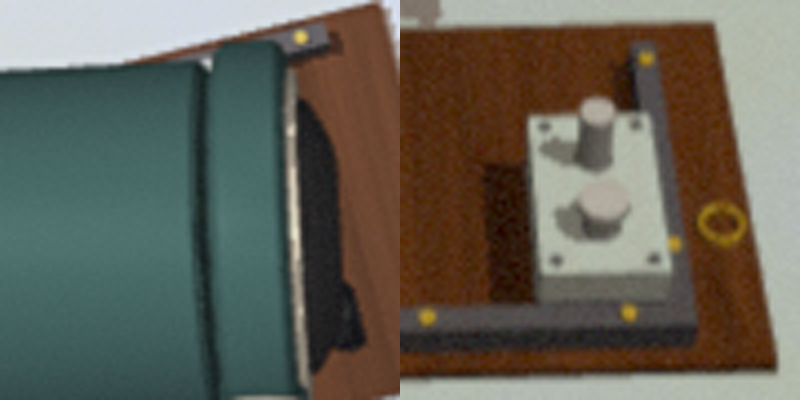

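```bash
python3 - <<'E'
from h import *
k=90/400
g=lambda L,z:np.array([px('scene',275+(u+.5)*k-.5,195+(v+.5)*k-.5,z)[:2] for u,v in L])
P=g([(272,274),(137,273),(127,116),(252,114)],.054);c=P.mean(0)
d=P[0]+P[1]-P[2]-P[3];a=np.arctan2(d[1],d[0]);l=P[0]+P[3]-P[1]-P[2];a2=np.arctan2(-l[0],l[1])
print('cutter',c,a,a2,'len',np.linalg.norm(d)/2,np.linalg.norm(l)/2)
lp=g([(197,108)],.09)[0];hp=g([(203,199)],.076)[0];print(lp,hp)
o=np.array([.573,.0227]);X=np.array([np.cos(.2193),np.sin(.2193)]);Y=np.array([-X[1],X[0]])
for q in(c,lp,hp):print((q-o)@X,(q-o)@Y)
E
```

```text
cutter [0.60766329 0.05925444] 0.2051652384856412 0.19914216663683246 len 0.10329321417519205 0.06598066295817062
[0.5837043 0.0538755] [0.62993937 0.06387989]
0.04178538597724748 0.028138080836099578
0.017230045560336988 0.028100162288545193
0.0645342126961248 0.02780666953198573
```

```bash
python3 - <<'E'
from h import *
im=cv2.imread('pics/s6_full.png');S=8;x0,y0,w,h=295,210,75,72
a=cv2.resize(im[y0:y0+h,x0:x0+w],None,fx=S,fy=S,interpolation=cv2.INTER_CUBIC);a=np.clip(a*1.5,0,255).astype('uint8')
th=.2193;X=np.array([np.cos(th),np.sin(th)]);Y=np.array([-X[1],X[0]]);o=np.array([.573,.0227])
W=lambda x,y,z:[*(o+x*X+y*Y),z]
def line(P,Q,c):
    p,q=[((proj('scene',W(*t))-[x0,y0]+.5)*S-.5).round().astype(int).tolist() for t in(P,Q)]
    cv2.line(a,p,q,c,1)
r=(0,0,255);g=(0,255,0)
line((.095,-.076,.028),(.095,.06,.028),r);line((.095,.06,.028),(-.085,.06,.028),r)
line((.109,-.076,.028),(.109,.074,.028),r);line((.109,.074,.028),(-.085,.074,.028),r)
c=[(.095,.06),(.095,-.004),(-.007,-.004),(-.007,.06)]
for i in range(4):line((*c[i],.054),(*c[(i+1)%4],.054),g)
line((.095,-.004,.054),(.095,-.004,.028),g)
cv2.imwrite('pics/o6.png',a)
E
```

```text
(no output)
```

View pics/o6.png

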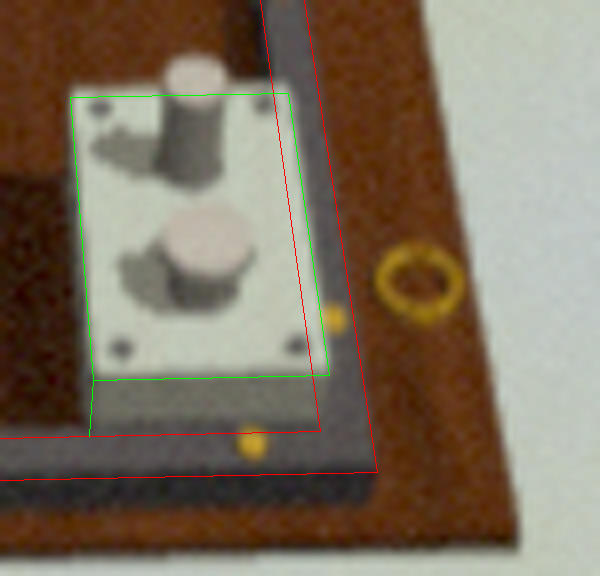

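The overlay puts the cutter within about 1 px (roughly 2 mm) of seated, which is too close to the 3 mm limit to trust. I'll press each face with shut fingers to make sure.

```bash
python3 - <<'E'
from h import *
th=.2193;X=np.array([np.cos(th),np.sin(th)]);Y=np.array([-X[1],X[0]]);o=np.array([.573,.0227])
T=lambda x,y,z:(*(o+x*X+y*Y),z,.219)
plan(T(-.045,.028,.12),T(-.045,.028,.032),T(-.022,.028,.032),T(-.012,.028,.032))
E
```

```text
t 6.9 tcp [0.4665 0.0307 0.2337] F [ 0.  -0.9  0.7] w 1.002 q6 1.37 jaw [ 0.219 -0.976  0.009]
 row [0.1134, 0.002, -0.0578] [-3.1401, 0.0142, 0.0081]
 row [0.1134, 0.002, -0.0578] [0.0014, 0.0052, -0.009]
 row [0.2014, 0.0012, -0.0583] [-3.1401, 0.0142, 0.0081]
 row [0.2014, 0.0012, -0.0583] [0.0014, 0.0052, -0.009]
 row [0.2013, 0.0013, -0.0813] [-3.1401, 0.0142, 0.0081]
 row [0.2013, 0.0013, -0.0813] [0.0014, 0.0052, -0.009]
 row [0.2012, 0.0013, -0.0913] [-3.1401, 0.0142, 0.0081]
 row [0.2012, 0.0013, -0.0913] [0.0014, 0.0052, -0.009]
```

Request:
jog_arm:
  rows:
    - [0.05, 0.002, -0.03, 0.001, 0.005, -0.009, 0]
    - [0.1, 0.002, -0.055, 0.001, 0.005, -0.009, 0]
    - [0.113, 0.002, -0.058, 0.001, 0.005, -0.009, 0]
    - [0.13, 0.002, -0.058, 0.001, 0.005, -0.009, 0]
    - [0.15, 0.001, -0.058, 0.001, 0.005, -0.009, 0]
    - [0.175, 0.001, -0.058, 0.001, 0.005, -0.009, 0]
    - [0.201, 0.001, -0.058, 0.001, 0.005, -0.009, 0]
    - [0.201, 0.001, -0.058, 0.001, 0.005, -0.009, 0]
    - [0.201, 0.001, -0.065, 0.001, 0.005, -0.009, 0]
    - [0.201, 0.001, -0.072, 0.001, 0.005, -0.009, 0]
    - [0.201, 0.001, -0.077, 0.001, 0.005, -0.009, 0]
    - [0.201, 0.001, -0.081, 0.001, 0.005, -0.009, 0]
    - [0.201, 0.001, -0.081, 0.001, 0.005, -0.009, 0]

```text
time: 8.2
tool_pos: [0.5465, 0.0456, 0.0333]
tcp_rot: [2.107, 0.232, -2.103]
wrist_force: [0.6, -0.1, 0.0]
width: -0.004
```

Request:
jog_arm:
  rows:
    - [0, 0, -0.002, 0, 0, 0, 0]
    - [0, 0, -0.004, 0, 0, 0, 0]
    - [0, 0, -0.006, 0, 0, 0, 0]
    - [0, 0, -0.006, 0, 0, 0, 0]

```text
time: 8.6
tool_pos: [0.5473, 0.0461, 0.0323]
tcp_rot: [2.096, 0.232, -2.114]
wrist_force: [-11.8, -3.8, 7.3]
width: -0.002
```

Request:
jog_arm:
  rows:
    - [0, 0, -0.003, 0, 0, 0, 0]
    - [0, 0, -0.006, 0, 0, 0, 0]
    - [0, 0, -0.008, 0, 0, 0, 0]
    - [0, 0, -0.008, 0, 0, 0, 0]

```text
time: 9.0
tool_pos: [0.5469, 0.0464, 0.0304]
tcp_rot: [2.077, 0.232, -2.132]
wrist_force: [-17.7, -5.0, 11.1]
width: -0.001
```

```bash
python3 - <<'E'
from h import *
th=.2193;X=np.array([np.cos(th),np.sin(th)]);Y=np.array([-X[1],X[0]]);o=np.array([.573,.0227])
T=lambda x,y,z:(*(o+x*X+y*Y),z,.219)
plan(T(-.045,.028,.032),T(-.045,-.06,.032),T(.044,-.06,.032),T(.044,-.028,.032))
E
```

```text
t 9.0 tcp [0.5469 0.0464 0.0304] F [-17.7  -5.   11.1] w -0.001 q6 1.39 jaw [ 0.219 -0.976 -0.002]
 row [-0.001, 0.0008, 0.0247] [-3.1398, -0.0027, 0.0406]
 row [-0.001, 0.0008, 0.0247] [0.0015, 0.0258, 0.0017]
 row [-0.0011, 0.0888, 0.0249] [-3.1398, -0.0027, 0.0406]
 row [-0.0011, 0.0888, 0.0249] [0.0015, 0.0258, 0.0017]
 row [-0.0034, 0.0889, -0.0641] [-3.1398, -0.0027, 0.0406]
 row [-0.0034, 0.0889, -0.0641] [0.0015, 0.0258, 0.0017]
 row [-0.0034, 0.0569, -0.0642] [-3.1398, -0.0027, 0.0406]
 row [-0.0034, 0.0569, -0.0642] [0.0015, 0.0258, 0.0017]
```

Solid at 18 N, so x is seated. Now the right face.

Request:
jog_arm:
  rows:
    - [0, 0.001, 0.012, 0, 0.026, 0.002, 0]
    - [-0.002, 0.001, 0.025, 0, 0.026, 0.002, 0]
    - [-0.002, 0.04, 0.025, 0, 0.026, 0.002, 0]
    - [-0.003, 0.07, 0.025, 0, 0.026, 0.002, 0]
    - [-0.003, 0.089, 0.025, 0, 0.026, 0.002, 0]
    - [-0.003, 0.089, 0.01, 0, 0.026, 0.002, 0]
    - [-0.003, 0.089, -0.03, 0, 0.026, 0.002, 0]
    - [-0.003, 0.089, -0.05, 0, 0.026, 0.002, 0]
    - [-0.003, 0.089, -0.064, 0, 0.026, 0.002, 0]
    - [-0.003, 0.089, -0.064, 0, 0.026, 0.002, 0]
    - [-0.003, 0.08, -0.064, 0, 0.026, 0.002, 0]
    - [-0.003, 0.07, -0.064, 0, 0.026, 0.002, 0]
    - [-0.003, 0.062, -0.064, 0, 0.026, 0.002, 0]
    - [-0.003, 0.058, -0.064, 0, 0.026, 0.002, 0]
    - [-0.003, 0.056, -0.064, 0, 0.026, 0.002, 0]
    - [-0.003, 0.056, -0.064, 0, 0.026, 0.002, 0]

```text
time: 10.6
tool_pos: [0.6215, 0.0062, 0.0317]
tcp_rot: [2.105, 0.233, -2.104]
wrist_force: [0.7, 0.6, -0.1]
width: 0.001
```

Request:
jog_arm:
  rows:
    - [0, -0.002, 0, 0, 0, 0, 0]
    - [0, -0.004, 0, 0, 0, 0, 0]
    - [0, -0.006, 0, 0, 0, 0, 0]
    - [0, -0.008, 0, 0, 0, 0, 0]
    - [0, -0.01, 0, 0, 0, 0, 0]
    - [0, -0.01, 0, 0, 0, 0, 0]

```text
time: 11.2
tool_pos: [0.6193, 0.0159, 0.0317]
tcp_rot: [2.104, 0.233, -2.104]
wrist_force: [0.2, -0.1, -0.9]
width: 0.002
```

Request:
jog_arm:
  rows:
    - [0, -0.002, 0, 0, 0, 0, 0]
    - [0, -0.004, 0, 0, 0, 0, 0]
    - [0, -0.006, 0, 0, 0, 0, 0]
    - [0, -0.008, 0, 0, 0, 0, 0]
    - [0, -0.008, 0, 0, 0, 0, 0]

```text
time: 11.7
tool_pos: [0.6192, 0.0169, 0.0331]
tcp_rot: [2.1, 0.224, -2.096]
wrist_force: [1.1, -23.6, 3.5]
width: -0.001
```

Also solid (24 N, no movement), so both faces are seated. Rise and move over the long punch.

```bash
python3 - <<'E'
from h import *
th=.2193;X=np.array([np.cos(th),np.sin(th)]);Y=np.array([-X[1],X[0]]);o=np.array([.573,.0227])
T=lambda x,y,z:(*(o+x*X+y*Y),z,.219)
plan(T(.044,-.045,.05),T(.0195,.029,.16))
E
```

```text
t 11.7 tcp [0.6192 0.0169 0.0331] F [  1.1 -23.6   3.5] w -0.001 q6 1.35 jaw [ 0.222 -0.975  0.011]
 row [-0.0166, 0.0295, -0.0] [-3.1365, 0.0175, -0.0016]
 row [-0.0166, 0.0295, -0.0] [0.0051, -0.001, -0.0112]
 row [-0.1274, -0.0434, 0.024] [-3.1365, 0.0175, -0.0016]
 row [-0.1274, -0.0434, 0.024] [0.0051, -0.001, -0.0112]
```

Request:
jog_arm:
  rows:
    - [0, 0.01, 0, 0.005, -0.001, -0.011, 0]
    - [-0.01, 0.03, 0, 0.005, -0.001, -0.011, 0]
    - [-0.06, 0.03, 0, 0.005, -0.001, -0.011, 0]
    - [-0.11, 0.03, 0, 0.005, -0.001, -0.011, 0]
    - [-0.127, 0, 0.01, 0.005, -0.001, -0.011, 60]
    - [-0.127, -0.043, 0.024, 0.005, -0.001, -0.011, 60]
    - [-0.127, -0.043, 0.024, 0.005, -0.001, -0.011, 60]
    - [-0.127, -0.043, 0.024, 0.005, -0.001, -0.011, 60]
    - [-0.127, -0.043, 0.024, 0.005, -0.001, -0.011, 60]

```text
time: 12.6
tool_pos: [0.586, 0.0545, 0.1593]
tcp_rot: [2.105, 0.231, -2.106]
wrist_force: [1.2, -0.5, -0.1]
width: 0.597
```

```bash
python3 - <<'E'
from h import *
th=.2193;X=np.array([np.cos(th),np.sin(th)]);Y=np.array([-X[1],X[0]]);o=np.array([.573,.0227])
T=lambda x,y,z:(*(o+x*X+y*Y),z,.219)
plan(T(.0195,.029,.062))
E
```

```text
t 12.6 tcp [0.586  0.0545 0.1593] F [ 1.2 -0.5 -0.1] w 0.597 q6 1.4 jaw [ 0.217 -0.976  0.   ]
 row [0.0973, -0.0008, 0.0001] [-3.1415, 0.0005, 0.0004]
 row [0.0973, -0.0008, 0.0001] [0.0001, 0.0002, -0.0003]
```

Request:
jog_arm:
  rows:
    - [0.04, -0.001, 0, 0, 0, 0, 60]
    - [0.075, -0.001, 0, 0, 0, 0, 60]
    - [0.09, -0.001, 0, 0, 0, 0, 60]
    - [0.097, -0.001, 0, 0, 0, 0, 60]
    - [0.097, -0.001, 0, 0, 0, 0, 60]
    - [0.097, -0.001, 0, 0, 0, 0, 60]
    - [0.097, -0.001, 0, 0, 0, 0, 10]
    - [0.097, -0.001, 0, 0, 0, 0, 10]
    - [0.097, -0.001, 0, 0, 0, 0, 10]
    - [0.097, -0.001, 0, 0, 0, 0, 10]
    - [0.097, -0.001, 0, 0, 0, 0, 10]
    - [0.097, -0.001, 0, 0, 0, 0, 10]
  force: 30

```text
time: 13.8
tool_pos: [0.5869, 0.0555, 0.0638]
tcp_rot: [2.108, 0.231, -2.103]
wrist_force: [-0.6, 0.1, 5.8]
width: 0.2
```

Opening 0.20 (17 mm) with no side force, so it's on the punch. Lift slowly.

Request:
jog_arm:
  rows:
    - [-0.003, 0, 0, 0, 0, 0, 10]
    - [-0.006, 0, 0, 0, 0, 0, 10]
    - [-0.009, 0, 0, 0, 0, 0, 10]
    - [-0.012, 0, 0, 0, 0, 0, 10]
    - [-0.015, 0, 0, 0, 0, 0, 10]
    - [-0.018, 0, 0, 0, 0, 0, 10]
    - [-0.021, 0, 0, 0, 0, 0, 10]
    - [-0.024, 0, 0, 0, 0, 0, 10]
    - [-0.026, 0, 0, 0, 0, 0, 10]
    - [-0.026, 0, 0, 0, 0, 0, 10]
    - [-0.026, 0, 0, 0, 0, 0, 10]
    - [-0.026, 0, 0, 0, 0, 0, 10]

```text
time: 15.0
tool_pos: [0.5867, 0.0555, 0.0896]
tcp_rot: [2.108, 0.231, -2.103]
wrist_force: [-0.1, -0.0, -1.2]
width: 0.2
```

```bash
python3 - <<'E'
from h import *
plan((.5857,.0556,.09,.219))
im=imaging.read_camera('scene');cv2.imwrite('pics/s7_full.png',im)
a=np.hstack([cv2.resize(cv2.imread('pics/s6_full.png')[200:285,290:365],None,fx=5.3,fy=5.3,interpolation=cv2.INTER_CUBIC),cv2.resize(im[200:285,290:365],None,fx=5.3,fy=5.3,interpolation=cv2.INTER_CUBIC)])
cv2.imwrite('pics/c7.png',np.clip(a*1.5,0,255).astype('uint8'))
E
```

```text
t 15.0 tcp [0.5867 0.0555 0.0896] F [-0.1 -0.  -1.2] w 0.2 q6 1.4 jaw [ 0.217 -0.976  0.001]
 row [-0.0004, -0.0003, 0.001] [-3.1414, 0.0011, -0.0032]
 row [-0.0004, -0.0003, 0.001] [0.0002, -0.002, -0.0007]
```

View pics/c7.png

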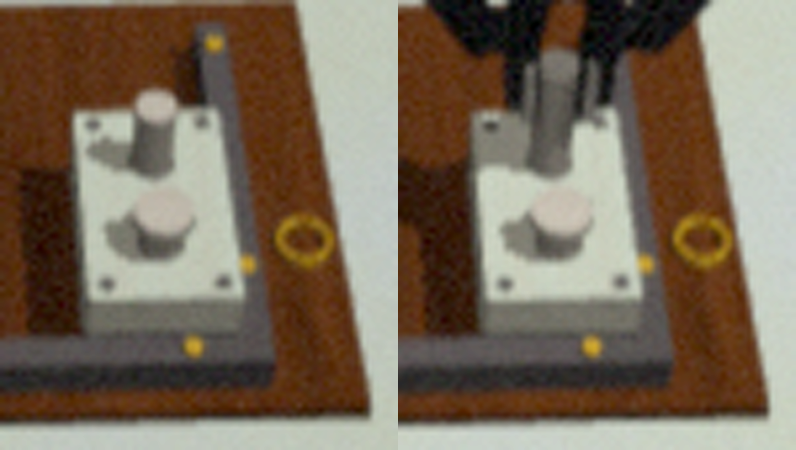

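The punch has risen about 26 mm, so its foot is about 32 mm up. The wrist carries 1.2 N, which fits the punch's weight, and the cutter and headed punch look unchanged. Handing in.

```bash
python3 -c "
from workcell import finish_job
print(finish_job())"
```

```text
the job is handed in; nothing more can be done
None
```

The job is handed in at about 15 s of the 64 s. The cutter is seated in the corner and the long punch is raised and held in the gripper. No verdict was reported.

**Seating the cutter:** I gripped the cutter, turned it about 11° and slid it into the corner. I then pressed its near face and its right face with shut fingers. Each stood solid without moving, at about 18 N and 24 N.

**Raising the punch:** I gripped the long punch (opening 17 mm on the 18 mm rod) and lifted it 25.8 mm. Its foot should be about 32 mm above the cutter's underside, within the 21.5–44.5 mm allowed. The wrist force changed to −1.2 N, which fits the punch's own weight, and there was no side force.

**Last picture:** The cutter, the headed punch and the ring blank look the same as before the lift. I did not take a final full-scene look at the other things on the bench.

**Checks that disagreed:**
- **Position:** The picture taken before the push test put the cutter about 2 mm short in x.
- **Angle:** The same picture showed it about 0.015–0.02 rad off square.
- **Punch spacing:** It measured 47 mm instead of 44 mm.

These differences are about one pixel, and I relied on the push test instead.

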